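Gauge an unmarked core bit

TASK

The diamond core bit standing alone in the single block has lost its size marking: take it by the shank and gauge it in the drill-gauge stand. Start with the largest hole and go one hole smaller each time, pushing it gently right through until its rim shows below the plate, until you have pressed it lightly, without forcing, on the first hole that will not let it in. Then put it back through the smallest hole that it did pass and leave it standing there upright, rim down on the stand's base, without disturbing the other two bits or the things around.

Things in the scene. Friction and masses are not known exactly. Their poses are not given: they have to be found in the camera images.
- bit_a_shank (a point): one of three look-alike diamond core bits, 100 mm long, standing rim down: a bright steel barrel 56 mm long and above it a dark shank 10 mm thick, 44 mm long. This point: on the axis in the middle of the shank, 80 mm above the rim, 20 mm below the top; grip here. Which bit stands in the single block and which two in the rack differs from start to start
- bit_a_rim (a point): the same bit: centre of its lower end, the cutting rim, its edge worn round by about 1 mm; z points up the bit. Barrel diameter 12, 15 or 18 mm (one bit of each; which is which is not known)
- bit_a: the same bit as a body, 0.05 to 0.18 kg; origin at the centre of the rim, z up the bit
- bit_b_shank (a point): one of three look-alike diamond core bits, 100 mm long, standing rim down: a bright steel barrel 56 mm long and above it a dark shank 10 mm thick, 44 mm long. This point: on the axis in the middle of the shank, 80 mm above the rim, 20 mm below the top; grip here. Which bit stands in the single block and which two in the rack differs from start to start
- bit_b_rim (a point): the same bit: centre of its lower end, the cutting rim, its edge worn round by about 1 mm; z points up the bit. Barrel diameter 12, 15 or 18 mm (one bit of each; which is which is not known)
- bit_b: the same bit as a body, 0.05 to 0.18 kg; origin at the centre of the rim, z up the bit
- bit_c_shank (a point): one of three look-alike diamond core bits, 100 mm long, standing rim down: a bright steel barrel 56 mm long and above it a dark shank 10 mm thick, 44 mm long. This point: on the axis in the middle of the shank, 80 mm above the rim, 20 mm below the top; grip here. Which bit stands in the single block and which two in the rack differs from start to start
- bit_c_rim (a point): the same bit: centre of its lower end, the cutting rim, its edge worn round by about 1 mm; z points up the bit. Barrel diameter 12, 15 or 18 mm (one bit of each; which is which is not known)
- bit_c: the same bit as a body, 0.05 to 0.18 kg; origin at the centre of the rim, z up the bit
- gauge: drill-gauge stand, fixed to the bench: a dark steel base plate 70 x 206 mm, 6 mm thick, and on four corner posts a bright aluminium gauge plate 64 x 200 mm, 10 mm thick with five round through holes in a row, 38 mm apart. Heights above the bench: base top 6 mm, plate underside 36 mm, plate top 46 mm. Origin at the centre of its underside; y runs along the row towards the largest hole, z up
- plate: the gauge plate of that stand alone, fixed on its posts; origin at the centre of its underside
- hole1 (a point): centre of the largest gauge hole, 19.2 mm, level with the plate top (46 mm above the bench). Each of the bits has one hole that is 1.2 mm wider than its barrel; the next smaller hole is 1.8 mm too narrow
- hole2 (a point): centre of the second gauge hole, 16.2 mm, at the plate top
- hole3 (a point): centre of the third gauge hole, 13.2 mm, at the plate top
- hole4 (a point): centre of the fourth gauge hole, 10.2 mm, at the plate top
- block_hole (a point): mouth of the hole in the small square beech block (62 x 62 x 37 mm, fixed) that holds the bit to be gauged, alone; the hole is 21 mm wide and 25 mm deep, so a bit in it stands on a floor 12 mm above the bench, its top 112 mm above the bench
- rack_mid (a point): middle of the top face of the long beech rack (125 x 62 x 37 mm, fixed) that holds the other two bits, in holes 31 mm to either side of this point along the rack
- bowl: blue plastic bowl, 136 mm across, 60 mm high; origin under its centre
- dish: white ceramic plate, 170 mm across, 22 mm high; origin under its centre
- phone: black phone lying flat, 74 x 150 x 9 mm
- brush: flat paint brush with a dark wooden handle, lying on the bench, 190 mm long
- fragment: brown stone fragment with a drilled hole, about 85 mm long
- fragment2: pale stone fragment, about 70 mm long

How it is judged:
On the way, in this order (a step that is already met when the one before it is completed fails the run):
1. the bit's rim has been pushed right through the largest hole and shows below the plate (((horizontal distance between bit_a_rim and hole1 below 0.007 m and z of bit_a_rim in the frame of gauge below 0.03 m) or (horizontal distance between bit_b_rim and hole1 below 0.007 m and z of bit_b_rim in the frame of gauge below 0.03 m) or (horizontal distance between bit_c_rim and hole1 below 0.007 m and z of bit_c_rim in the frame of gauge below 0.03 m))), for 0.05 s.
2. then it has been tried in the second hole: it went through, or (thickest bit) was pressed on it and refused (((horizontal distance between bit_a_rim and hole2 below 0.0035 m and z of bit_a_rim in the frame of gauge between 0.042 and 0.05 m and contact force between bit_a and plate above 1 N) or (horizontal distance between bit_b_rim and hole2 below 0.007 m and z of bit_b_rim in the frame of gauge below 0.03 m) or (horizontal distance between bit_c_rim and hole2 below 0.007 m and z of bit_c_rim in the frame of gauge below 0.03 m))), for 0.05 s.
3. then, if it had passed the second hole, it has been tried in the third: through, or refused; if it had been refused by the second, it is back through the first (((horizontal distance between bit_a_rim and hole1 below 0.007 m and z of bit_a_rim in the frame of gauge below 0.03 m) or (horizontal distance between bit_b_rim and hole3 below 0.0035 m and z of bit_b_rim in the frame of gauge between 0.042 and 0.05 m and contact force between bit_b and plate above 1 N) or (horizontal distance between bit_c_rim and hole3 below 0.007 m and z of bit_c_rim in the frame of gauge below 0.03 m))), for 0.05 s.
4. then, if it had passed the third hole, it has been refused by the fourth; if it had been refused by the third, it is back through the second; if by the second, it stands released in the first ((((horizontal distance between bit_a_rim and hole1 below 0.007 m and z of bit_a_rim in the frame of gauge below 0.01 m and angle between bit_a_rim's own z axis and vertical below 0.17 rad) and contact force between bit_a and the fingers below 0.05 N) or (horizontal distance between bit_b_rim and hole2 below 0.007 m and z of bit_b_rim in the frame of gauge below 0.03 m) or (horizontal distance between bit_c_rim and hole4 below 0.0035 m and z of bit_c_rim in the frame of gauge between 0.042 and 0.05 m and contact force between bit_c and plate above 1 N))), for 0.05 s.
At the end, for the whole second after the job is handed in: The bit from the single block stands released, at rest, in the smallest hole it fits (19.2 mm for the 18 mm bit, 16.2 for 15, 13.2 for 12): rim within 4 mm of the base and 7 mm sideways of the hole centre, leaning under 0.17 rad; the other two bits still in the rack, moved under 15 mm ((((horizontal distance between bit_a_rim and hole1 below 0.007 m and z of bit_a_rim in the frame of gauge below 0.01 m and angle between bit_a_rim's own z axis and vertical below 0.17 rad) and linear speed of bit_a below 0.02 m/s and contact force between bit_a and the fingers below 0.05 N and (horizontal distance between bit_b_rim and rack_mid below 0.06 m and distance of bit_b_shank from where it was at the start of the episode below 0.015 m) and (horizontal distance between bit_c_rim and rack_mid below 0.06 m and distance of bit_c_shank from where it was at the start of the episode below 0.015 m)) or ((horizontal distance between bit_b_rim and hole2 below 0.007 m and z of bit_b_rim in the frame of gauge below 0.01 m and angle between bit_b_rim's own z axis and vertical below 0.17 rad) and linear speed of bit_b below 0.02 m/s and contact force between bit_b and the fingers below 0.05 N and (horizontal distance between bit_a_rim and rack_mid below 0.06 m and distance of bit_a_shank from where it was at the start of the episode below 0.015 m) and (horizontal distance between bit_c_rim and rack_mid below 0.06 m and distance of bit_c_shank from where it was at the start of the episode below 0.015 m)) or ((horizontal distance between bit_c_rim and hole3 below 0.007 m and z of bit_c_rim in the frame of gauge below 0.01 m and angle between bit_c_rim's own z axis and vertical below 0.17 rad) and linear speed of bit_c below 0.02 m/s and contact force between bit_c and the fingers below 0.05 N and (horizontal distance between bit_a_rim and rack_mid below 0.06 m and distance of bit_a_shank from where it was at the start of the episode below 0.015 m) and (horizontal distance between bit_b_rim and rack_mid below 0.06 m and distance of bit_b_shank from where it was at the start of the episode below 0.015 m)))); the robot touches nothing.
It fails at once if a core bit is forced: it presses on the gauge plate with more than 30 N (contact force between any of bit_a, bit_b, bit_c and plate above 30 N).
It fails at once if a core bit is rammed on the stand: more than 60 N (contact force between any of bit_a, bit_b, bit_c and gauge above 60 N).
It fails at once if a core bit is let fall more than about 8 mm: it moves faster than 0.4 m/s out of the fingers ((contact force between bit_a and the fingers below 0.05 N and linear speed of bit_a above 0.4 m/s) or (contact force between bit_b and the fingers below 0.05 N and linear speed of bit_b above 0.4 m/s) or (contact force between bit_c and the fingers below 0.05 N and linear speed of bit_c above 0.4 m/s)).
It fails at once if a second core bit is moved by more than 30 mm: the two in the rack stay there (distance of each of bit_a_shank, bit_b_shank from where it was at the start of the episode above 0.03 m or distance of each of bit_a_shank, bit_c_shank from where it was at the start of the episode above 0.03 m or distance of each of bit_b_shank, bit_c_shank from where it was at the start of the episode above 0.03 m).
It fails at once if the bowl, dish, phone, brush or a stone fragment is moved more than 30 mm (distance of any of bowl, dish, phone, brush, fragment, fragment2 from where it was at the start of the episode above 0.03 m).
It also fails if it takes over 72 s, if anything falls off the work surface, if the arm or the gripper's body presses on something with over 40 N, if the wrist force passes 120 N, or if a joint passes its speed limit or range.

ROBOT

A 6-joint arm with a two-finger parallel gripper is mounted at the origin on the work surface. World frame = base frame: x ahead of the robot, y to its left, z up, the work surface at z = 0. Lengths are in m, angles in rad, forces in N, time in s.
With the tool pointing down it reaches from about 0.275 to 0.825 m from the base axis. Payload 4.9 kg.
Tool frame: the origin (TCP) lies midway between the tips of the shut fingers; the grasp point (between the pads) lies 19 mm behind it (bot.hold_point_z is the distance from the TCP to the grasp point, in m); z points along the fingers, y is the line along which they close (so a half turn about z gives the same grasp; the last joint's range is limited). The gripper opens to 85 mm and grips with 20 to 120 N. Pads are 22 mm wide; open, the fingers measure 114 mm over their backs; the gripper's body (76 mm by 85 mm) begins 54 mm behind the grasp point. The pads swing forward as they close: fully open they stand 13 mm farther back than shut.
Start: joints at [-1.442, 0.326, -0.193, 1.052, 0, 1.437], TCP at [0.143, -0.531, 0.192] pointing down, gripper open.
Joint ranges: [-2.65, 2.65], [-0.97, 1.79], [-1.3, 1.35], [-1.93, 2.1], [-1.47, 1.37], [-3.14, 3.14]. Speed limits (rad/s): [2.57, 2.57, 3.14, 3.14, 3.14, 3.14].

INTERFACE

Orientations are given as a rotation vector (axis times angle).
In Python, from plant import bot, eyes gives the robot as it stands.
- The arm moves only by the tool arm_command, never from a script. Its argument "moves" is text: rows parted by semicolons, each of 6 numbers parted by spaces: the shift along the tool's x, y, z in cm, then the turn, a rotation vector about the tool's x, y, z in units of 6 degrees (1.0 is 6 degrees). In form: tx ty tz rx ry rz; .... A call has exactly 8 rows; each row is the pose to reach, as a shift and turn from the pose commanded when the call began, along the tool's axes at that moment; what a row does not reach only later rows make up. A row lasts 1/12 s, in which the tool goes at most 41.7 mm and 7.16 degrees, less where a joint would pass 70% of its speed; a pose out of reach is approached as far as the arm can. A call with a gripper value outside its range is refused whole. "claw" is the opening in per cent of the stroke, from 0 (shut) to 100 (fully open), set as the call begins (left out, the last holds). The fingers move at their own pace and stop on an object; "grip_force" is the grip in N (left out, the last holds). Time passes only in rows, so rows that repeat a pose let the fingers close, or fill a call up. It gives the time, the measured TCP pose, the force, the opening and the grip force at its end, in the units of the state.
- bot.sense(): the state, without advancing time (a new reading comes with each control period).
- eyes.capture(name): name is "scene" or "top" or "wrist"; returns (picture, depth): 400x640x3 uint8, red, green, blue; 400x640 float32, m along the optical axis (not along the pixel's ray), 0 where there is no reading.
- eyes.get_calibration(name): a dict with "fx", "fy", "cx", "cy" (pixels), "xyz" and "orientation" of the camera in the world. Camera axes: x right, y down, z forward; pixel columns grow to the right and rows downward; lengths in m; the calibration is good to about 2 mm. A picture is of the moment at which its call begins: read the wrist's pose just before it. get_calibration takes no time and is no camera call; for the wrist camera it gives the pose at the moment of the call.
- bot.close_job(): hands the job in; it is judged then, once.
The state is a dict: "clock": time; "q": joint angles; "qvel": joint speeds; "tau": joint torques, N m; "ee_pos": TCP position; "ee_rot": TCP orientation; "wrist_force": force on the tool from outside, world axes, zero at the start; "torque": the same for the moment, N m; "grip_width": finger opening in m; "finger_force": force on a finger pad.
Only numpy, scipy, OpenCV 4.12 (cv2) and the standard library are available. Lean on these libraries where they do the work, as an engineer would, in place of code of your own. Each camera call takes 0.05 s, during which the arm holds its last target. There are 200 camera calls.

## Working session

There is one attempt and no reset: what is moved stays moved. The work goes in short steps, Python scripts to look and compute and a tool call to move; the robot and the scene stay as the last step left them, time stands still between calls to the robot, and variables do not carry over. Pictures are saved under pics/ and viewed, at most 10 in all, crops included, and the job is handed in when it is done.

Besides the shell and the picture viewer there is one more tool, called after "Emit:" as name(argument=value, ...), one argument or row to a line, values as JSON. arm_command: Moves the arm, as the interface text tells. Its arguments: {"type":"object","properties":{"moves":{"type":"string"},"claw":{"type":"number"},"grip_force":{"type":"number"}},"required":["moves"]}

```bash
mkdir -p pics; ls; cat > h.py <<'E'
import numpy as np, cv2
from scipy.spatial.transform import Rotation as R
from plant import bot, eyes
def Rm(o):
    o=np.array(o,float)
    if o.shape==(3,3): return o
    return (R.from_quat(o) if o.size==4 else R.from_rotvec(o)).as_matrix()
def cloud(name):
    c=eyes.get_calibration(name); im,d=eyes.capture(name)
    v,u=np.mgrid[:400,:640]
    P=np.stack([(u-c['cx'])/c['fx']*d,(v-c['cy'])/c['fy']*d,d],-1)@Rm(c['orientation']).T+np.array(c['xyz'])
    P[d==0]=np.nan
    return im,d,P,c
def save(n,im): cv2.imwrite('pics/'+n+'.png',cv2.cvtColor(im,cv2.COLOR_RGB2BGR))
E
python3 - <<'E'
from h import *
print(bot.sense())
for n in ('scene','top','wrist'):
    im,d,P,c=cloud(n); save(n+'0',im); print(n,c); np.savez('/tmp/'+n,im=im,d=d,P=P)
a=cv2.imread('pics/scene0.png');b=cv2.imread('pics/top0.png')
E
```

```text
pics
{'clock': 0.0, 'q': array([-1.44214112e+00,  3.26951414e-01, -1.93618726e-01,  1.05201524e+00,
        7.70727876e-06,  1.43661149e+00]), 'qvel': array([-3.92009836e-04, -2.09320443e-03, -4.02635494e-04,  9.38461203e-04,
       -9.40587217e-05, -4.82469709e-04]), 'tau': array([-5.75321283e-04, -4.43395579e+01,  2.62441117e+01,  1.53048139e-02,
       -7.84114354e-05, -1.31318581e-05]), 'ee_pos': array([ 0.14283718, -0.53042656,  0.19078459]), 'ee_rot': array([-3.11272851e+00, -4.11446298e-01, -1.98649883e-05]), 'wrist_force': array([-0.2007835 , -0.70567269, -0.02823211]), 'torque': array([-0.00434487,  0.04229459, -0.0405591 ]), 'finger_force': 0.0, 'grip_width': 0.08531557196132107}
scene {'fx': 384.53523433133114, 'fy': 384.53523433133114, 'cx': 319.5825375618369, 'cy': 201.2907913524916, 'xyz': array([1.36570378, 0.15207836, 0.64596535]), 'orientation': array([-1.47301599, -1.79952847,  0.94862395])}
top {'fx': 459.57787879545356, 'fy': 459.57787879545356, 'cx': 315.78335205250403, 'cy': 202.20606703210288, 'xyz': array([ 0.25163226, -0.00171454,  1.51477002]), 'orientation': array([-2.11063317,  2.12668894, -0.19420754])}
wrist {'fx': 291.5893395060325, 'fy': 291.5893395060325, 'cx': 325.79976793626054, 'cy': 201.8011423056703, 'xyz': array([ 0.20703193, -0.51347481,  0.37358893]), 'orientation': array([ 2.31963811, -1.77879524, -0.23691871])}
```

View pics/top0.png

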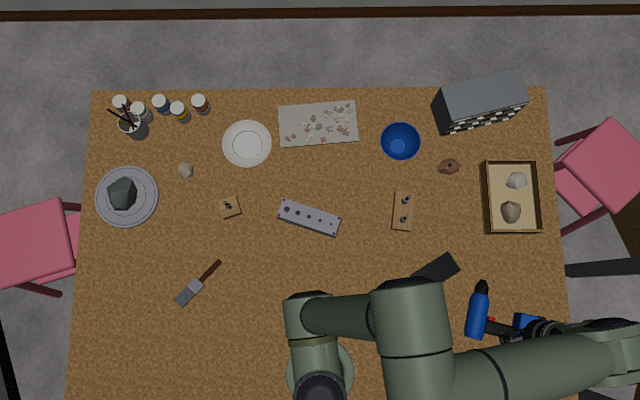

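View pics/scene0.png

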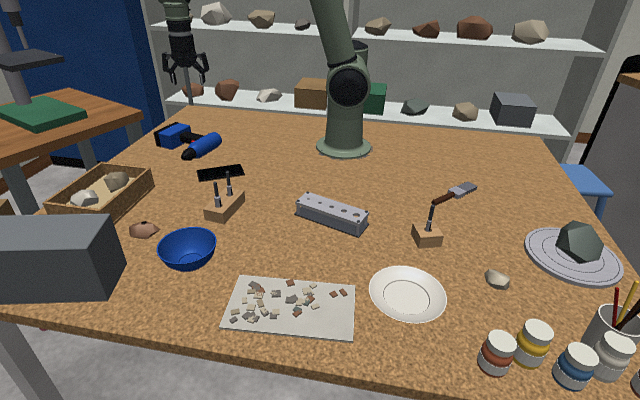

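The top view shows the single block at (230,207), the gauge from (280,205) to (338,232) with its largest hole at the left end (~(286,210)), and the rack at (402,211). The scene view shows the block at (428,232), the gauge at (332,213) and the rack at (225,203).

```bash
python3 - <<'E'
from h import *
t=np.load('/tmp/top.npz');P=t['P'];im=t['im']
for u,v in [(229,207),(308,218),(402,211),(287,210),(338,232)]: print(u,v,P[v,u].round(3))
s=np.load('/tmp/scene.npz');Q=s['P']
print('pts per dev')
def seg(Pc,x0,x1,y0,y1,z0,z1):
    m=(Pc[...,0]>x0)&(Pc[...,0]<x1)&(Pc[...,1]>y0)&(Pc[...,1]<y1)&(Pc[...,2]>z0)&(Pc[...,2]<z1); return m
for n,Pc in (('top',P),('scene',Q)):
    b=P[207,229]; 
    m=seg(Pc,b[0]-.06,b[0]+.06,b[1]-.06,b[1]+.06,.06,.14); print(n,'bit',m.sum(),np.nanmedian(Pc[m],0),Pc[m][:,2].max() if m.any() else 0)
    m=seg(Pc,b[0]-.06,b[0]+.06,b[1]-.06,b[1]+.06,.025,.045); print(n,'block',m.sum(),cv2.minAreaRect(Pc[m][:,:2].astype(np.float32)), np.median(Pc[m][:,2]))
    g=P[218,308]
    m=seg(Pc,g[0]-.14,g[0]+.14,g[1]-.14,g[1]+.14,.039,.055); print(n,'plate',m.sum(),cv2.minAreaRect(Pc[m][:,:2].astype(np.float32)),np.median(Pc[m][:,2]))
    g=P[211,402]
    m=seg(Pc,g[0]-.1,g[0]+.1,g[1]-.1,g[1]+.1,.06,.14); print(n,'rackbits',m.sum(),Pc[m][:,:2].min(0),Pc[m][:,:2].max(0))
save('c1',np.vstack([cv2.resize(im[180:250,210:330],None,fx=6,fy=6,interpolation=2)]))
E
```

```text
229 207 [0.519 0.289 0.053]
308 218 [0.489 0.034 0.001]
402 211 [ 0.504 -0.273  0.035]
287 210 [0.516 0.104 0.004]
338 232 [ 0.441 -0.065  0.003]
pts per dev
top bit 22 [0.52194464 0.29179025 0.09747355] 0.11132747087122241
top block 337 ((0.5243977904319763, 0.2943975031375885), (0.06440240144729614, 0.06275179982185364), 18.681222915649414) 0.03663799080162433
top plate 1124 ((0.4867967367172241, 0.033101633191108704), (0.19914904236793518, 0.0646425411105156), 70.97168731689453) 0.0456505067557762
top rackbits 61 [ 0.46751466 -0.28846993] [ 0.54537569 -0.26362541]
scene bit 78 [0.52745642 0.29231598 0.08803411] 0.1134837253254698
scene block 436 ((0.5242524147033691, 0.29350805282592773), (0.0679798349738121, 0.06359488517045975), 18.43185043334961) 0.03712572388003066
scene plate 1079 ((0.48832234740257263, 0.030878283083438873), (0.20148782432079315, 0.06862581521272659), 70.7187728881836) 0.04632280710722858
scene rackbits 143 [ 0.47080686 -0.2888082 ] [ 0.54827082 -0.2655429 ]
```

View pics/c1.png

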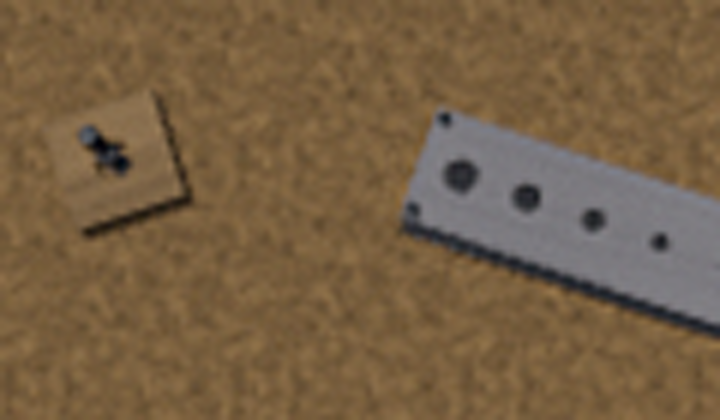

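The crop shows the block with a thin bit at about (110,150), and the gauge holes in order of size with the largest at (460,175). So hole1 is at the +y end. Positions: block (0.524,0.294), plate centre (0.4875,0.032), row at 71°.

```bash
cat >> h.py <<'E'
def go(p,yaw,chain=None):
    "tool shift (cm) and turn (6 deg units) from pose to p with x axis at yaw, tool down"
    s=bot.sense(); p0,R0=(np.array(s['ee_pos']),Rm(s['ee_rot'])) if chain is None else chain
    R1=R.from_euler('z',yaw,degrees=True).as_matrix()@np.diag([1.,-1,-1])
    t=R0.T@(np.array(p)-p0)*100; r=R.from_matrix(R0.T@R1).as_rotvec(degrees=True)/6
    print(p,yaw,'->',t.round(2),r.round(2)); return np.array(p),R1
E
python3 - <<'E'
from h import *
c=go([.27,-.26,.26],63)
c=go([.40,.02,.26],112,c)
c=go([.515,.28,.23],161,c)
s=bot.sense();c=eyes.get_calibration('wrist');R0=Rm(s['ee_rot'])
print(R0.T@(c['xyz']-s['ee_pos']),R.from_matrix(R0.T@Rm(c['orientation'])).as_euler('xyz',degrees=True))
E
```

```text
[0.27, -0.26, 0.26] 63 -> [ 19.31 -22.84  -6.87] [-0.01 -0.01 -7.99]
[0.4, 0.02, 0.26] 112 -> [30.85 -1.13  0.  ] [ 0.    0.   -8.17]
[0.515, 0.28, 0.23] 161 -> [19.8 20.4  3. ] [ 0.    0.   -8.17]
[ 6.64790500e-02 -8.14004225e-05 -1.82695299e-01] [-1.51355474e+01  4.95239512e-02  9.00273198e+01]
```

Emit:
arm_command(
  moves="2 -2 -2 0 0 -1; 5 -5 -4 0 0 -2; 8 -9 -6 0 0 -3; 11 -13 -7 0 0 -4; 14 -16 -7 0 0 -5; 17 -20 -7 0 0 -6; 19.3 -22.8 -7 0 0 -7; 19.3 -22.8 -7 0 0 -8",
  claw=100,
)

```text
clock: 0.82
ee_pos: [0.2704, -0.2577, 0.2616]
ee_rot: [-2.672, -1.651, -0.001]
wrist_force: [0.2, 0.1, -0.2]
grip_width: 0.0853
finger_force: 0.0
```

Emit:
arm_command(
  moves="3.5 -0.2 0 0 0 -1; 7.5 -0.3 0 0 0 -2; 11.5 -0.5 0 0 0 -3; 15.5 -0.6 0 0 0 -4; 19.5 -0.8 0 0 0 -5; 23.5 -0.9 0 0 0 -6; 27.5 -1 0 0 0 -7; 30.8 -1.1 0 0 0 -8.1",
)

```text
clock: 1.48
ee_pos: [0.4003, 0.0214, 0.2616]
ee_rot: [1.755, 2.605, 0.001]
wrist_force: [0.5, -1.4, 0.4]
grip_width: 0.0854
finger_force: 0.0
```

```bash
python3 - <<'E'
from h import *
go([.515,.28,.23],161)
print(bot.sense()['q'])
E
```

```text
[0.515, 0.28, 0.23] 161 -> [19.66 20.34  3.18] [ 0.01  0.   -8.16]
[-1.31667349e-01  1.10065063e-03 -4.06761441e-01  1.16240962e+00
  3.72229698e-04  1.05419490e+00]
```

Emit:
arm_command(
  moves="2.4 2.4 0.4 0 0 -1; 5 5 0.8 0 0 -2; 7.6 7.7 1.2 0 0 -3; 10.2 10.4 1.6 0 0 -4; 12.8 13.1 2 0 0 -5; 15.4 15.8 2.5 0 0 -6; 18 18.5 3 0 0 -7.1; 19.7 20.3 3.2 0 0 -8.2",
)

```text
clock: 2.15
ee_pos: [0.5161, 0.2797, 0.2282]
ee_rot: [-0.51, -3.099, -0.0]
wrist_force: [0.5, -1.6, 0.0]
grip_width: 0.0853
finger_force: 0.0
```

```bash
python3 - <<'E'
from h import *
s=bot.sense();print(s['ee_pos'],s['q'])
im,d,P,c=cloud('wrist'); save('w1',im)
m=(abs(P[...,0]-.52)<.07)&(abs(P[...,1]-.29)<.07)
for z0,z1 in ((.105,.12),(.08,.105),(.045,.066),(.033,.041)):
    k=m&(P[...,2]>z0)&(P[...,2]<z1); q=P[k]; v,u=np.where(k)
    if len(q)>5: print(z0,len(q),q.mean(0).round(4),q.min(0).round(4),q.max(0).round(4),'px',u.min(),u.max(),v.min(),v.max(), cv2.minAreaRect(q[:,:2].astype(np.float32)))
E
```

```text
[0.51605805 0.27972106 0.22818545] [ 3.70603857e-01  3.76422887e-01 -2.49962414e-02  1.17022826e+00
  6.56588035e-04  6.97014345e-01]
0.105 77 [0.5238 0.2929 0.1118] [0.5194 0.2882 0.106 ] [0.529  0.2975 0.1139] px 336 344 186 195 ((0.5241661071777344, 0.29281067848205566), (0.008433523587882519, 0.008891431614756584), 72.4019546508789)
0.08 39 [0.5206 0.2929 0.0929] [0.5194 0.2882 0.08  ] [0.5236 0.2975 0.1039] px 335 343 181 188 ((0.5213210582733154, 0.29307472705841064), (0.00934494100511074, 0.003632795996963978), 84.34464263916016)
0.045 35 [0.52   0.2926 0.0569] [0.5188 0.2874 0.0452] [0.5241 0.2983 0.066 ] px 333 342 175 183 ((0.5212218165397644, 0.2929280996322632), (0.011016106233000755, 0.005025236401706934), 85.94865417480469)
0.033 1990 [0.5234 0.2936 0.0373] [0.4861 0.2551 0.0331] [0.5634 0.3315 0.0404] px 305 370 145 210 ((0.5250020623207092, 0.2932107746601105), (0.06228401139378548, 0.06210020184516907), 18.536481857299805)
```

View pics/w1.png

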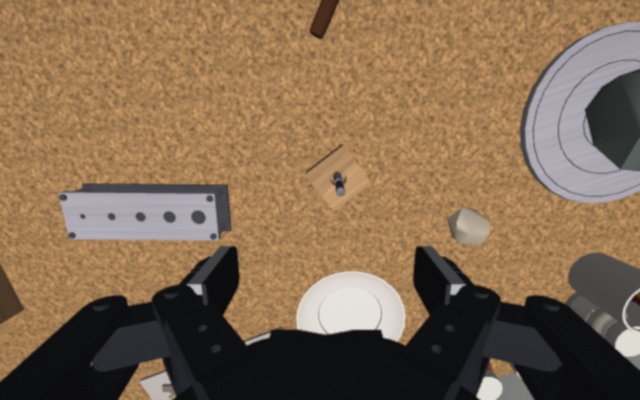

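The wrist view shows the block with the bit's top at (340,190), and the gauge at left with its largest hole at (198,217). I'll descend to grip.

```bash
python3 - <<'E'
from h import *
print(bot.hold_point_z)
c=go([.524,.2928,.15],161);go([.524,.2928,.073],161,c)
E
```

```text
0.0187
[0.524, 0.2928, 0.15] 161 -> [-0.32  1.17  7.76] [ 0.02 -0.01  0.11]
[0.524, 0.2928, 0.073] 161 -> [0.  0.  7.7] [0. 0. 0.]
```

Emit:
arm_command(
  moves="-0.2 0.5 2 0 0 0; -0.3 1.2 4.5 0 0 0.1; -0.3 1.2 7 0 0 0.1; -0.3 1.2 9 0 0 0.1; -0.3 1.2 11 0 0 0.1; -0.3 1.2 13 0 0 0.1; -0.3 1.2 14.5 0 0 0.1; -0.3 1.2 15.4 0 0 0.1",
  claw=60,
  grip_force=50,
)

```text
clock: 2.87
ee_pos: [0.5209, 0.2862, 0.0733]
ee_rot: [-0.539, -3.092, 0.003]
wrist_force: [-0.5, 0.3, 0.0]
grip_width: 0.0513
finger_force: 0.0
```

Emit:
arm_command(
  moves="0 0 0 0 0 0; 0 0 0 0 0 0; 0 0 0 0 0 0; 0 0 0 0 0 0; 0 0 0 0 0 0; 0 0 0 0 0 0; 0 0 0 0 0 0; 0 0 0 0 0 0",
  claw=0,
)

```text
clock: 3.53
ee_pos: [0.5227, 0.2872, 0.0759]
ee_rot: [0.539, 3.095, 0.0]
wrist_force: [-0.5, 0.2, -1.1]
grip_width: -0.0002
finger_force: 0.0
```

```bash
python3 - <<'E'
from h import *
s=bot.sense();print(s['ee_pos'],s['ee_rot'],s['q'],s['wrist_force'])
im,d,P,c=cloud('wrist'); save('w2',im)
im,d,P,c=cloud('scene'); save('s2',cv2.resize(im[170:260,360:490],None,fx=6,fy=6))
E
```

```text
[0.52265987 0.2871574  0.0758871 ] [5.38512778e-01 3.09471151e+00 3.74475618e-04] [ 3.78657910e-01  5.06509380e-01 -2.28065586e-01  8.35775291e-01
  5.76739864e-06  7.23229029e-01] [-0.49279353  0.16234112 -1.11925642]
```

View pics/w2.png

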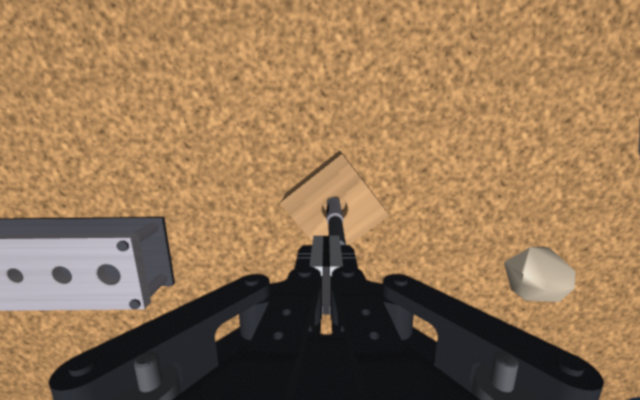

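View pics/s2.png

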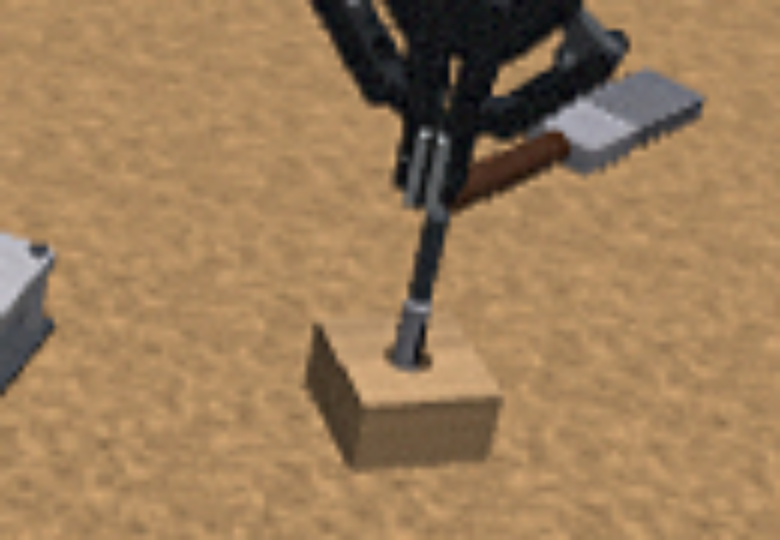

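The wrist view shows the fingers shut at (325,260) with the bit leaning against them from (335,205). The scene crop shows the bit leaning, still in its block, with its top at the fingertips (435,210). The fingertips look higher than the TCP reading says, so I'm checking with depth.

```bash
python3 - <<'E'
from h import *
s=bot.sense();print(s['clock'],s['ee_pos'],s['grip_width'],s['finger_force'])
for n in ('scene','wrist','top'):
    im,d,P,c=cloud(n)
    m=(abs(P[...,0]-.523)<.06)&(abs(P[...,1]-.29)<.06)&(P[...,2]>.04)&(P[...,2]<.19)
    print(n)
    for z in np.arange(.045,.19,.01):
        k=m&(abs(P[...,2]-z)<.005); q=P[k]
        if len(q)>2: print(round(z,3),len(q),q.mean(0).round(4),q.min(0)[:2].round(3),q.max(0)[:2].round(3),im[k].mean(0).round())
E
```

```text
3.6333 [0.52253844 0.28713788 0.07569135] 0.00016514540256715326 0.0
scene
0.045 16 [0.5305 0.2952 0.0452] [0.525 0.288] [0.552 0.327] [81. 76. 73.]
0.055 16 [0.5276 0.2919 0.0551] [0.522 0.287] [0.532 0.297] [66. 65. 67.]
0.065 14 [0.5277 0.2929 0.0651] [0.524 0.287] [0.531 0.298] [104. 102. 105.]
0.075 14 [0.5278 0.2921 0.0748] [0.524 0.288] [0.529 0.296] [43. 44. 47.]
0.085 12 [0.5268 0.2924 0.0848] [0.522 0.289] [0.53  0.298] [43. 42. 42.]
0.095 14 [0.5275 0.2929 0.0946] [0.523 0.288] [0.532 0.298] [40. 41. 41.]
0.105 11 [0.5282 0.2914 0.1049] [0.525 0.288] [0.53  0.295] [34. 34. 37.]
0.115 12 [0.5278 0.291  0.1136] [0.52  0.278] [0.532 0.297] [69. 67. 66.]
0.125 37 [0.5308 0.2848 0.1258] [0.523 0.272] [0.535 0.301] [59. 58. 57.]
0.135 38 [0.5302 0.286  0.1353] [0.522 0.273] [0.535 0.301] [46. 47. 49.]
0.145 41 [0.53   0.285  0.1447] [0.523 0.272] [0.537 0.301] [50. 51. 51.]
0.155 43 [0.5305 0.2844 0.1549] [0.518 0.267] [0.537 0.3  ] [50. 49. 50.]
0.165 102 [0.5305 0.2836 0.1652] [0.511 0.251] [0.547 0.313] [32. 31. 30.]
0.175 138 [0.5273 0.2843 0.1743] [0.502 0.245] [0.548 0.322
[... 893 characters left out ...]
21 0.302] [48. 48. 49.]
0.155 896 [0.517  0.2893 0.1549] [0.503 0.267] [0.534 0.316] [66. 64. 65.]
0.165 3111 [0.515  0.2898 0.1656] [0.499 0.25 ] [0.543 0.325] [31. 30. 30.]
0.175 5358 [0.5179 0.2889 0.1742] [0.496 0.248] [0.543 0.334] [30. 31. 33.]
0.185 7094 [0.5136 0.2906 0.1859] [0.494 0.241] [0.542 0.341] [28. 28. 31.]
top
0.045 14 [0.5088 0.2946 0.042 ] [0.488 0.268] [0.521 0.314] [117.  93.  66.]
0.125 3 [0.5115 0.2872 0.1232] [0.51  0.284] [0.513 0.293] [79. 70. 60.]
0.165 6 [0.5041 0.2704 0.168 ] [0.501 0.263] [0.51  0.278] [21. 23. 26.]
0.175 7 [0.5053 0.2688 0.1755] [0.502 0.262] [0.509 0.279] [29. 29. 28.]
0.185 10 [0.5051 0.2572 0.1859] [0.495 0.248] [0.522 0.277] [26. 25. 25.]
```

Depth shows the real fingertips near z≈0.115 while the reported TCP is 0.076. The bit is still upright and untouched at (0.5235,0.293), with its top at 0.112. I'll measure the offset in the tool frame.

```bash
python3 - <<'E'
from h import *
s=bot.sense();R0=Rm(s['ee_rot'])
for n in ('scene','wrist'):
    im,d,P,c=cloud(n)
    T=(P-s['ee_pos'])@R0*1000
    m=(abs(T[...,0])<25)&(abs(T[...,1])<25)&(P[...,2]>.03)
    for z in np.arange(-62,-24,4):
        k=m&(abs(T[...,2]-z)<2); q=T[k]
        if len(q)>2: print(n,z,len(q),'x',q[:,0].min().round(1),q[:,0].max().round(1),'y',q[:,1].min().round(1),q[:,1].max().round(1))
print(eyes.get_calibration('wrist')['xyz'])
E
```

```text
scene -62 19 x -13.2 -1.3 y -12.8 13.2
scene -58 12 x -12.4 -4.7 y -9.3 13.5
scene -54 19 x -13.3 5.5 y -13.6 13.1
scene -50 16 x -12.1 -4.8 y -11.2 12.0
scene -46 7 x -11.4 -9.0 y -6.1 6.0
scene -42 5 x -10.5 -5.6 y -6.0 5.9
scene -38 5 x -3.1 0.6 y 3.6 10.1
scene -34 5 x -5.5 6.5 y 4.5 10.7
scene -30 5 x -3.5 -1.3 y 2.1 9.8
scene -26 7 x -4.5 -0.6 y 2.7 10.0
wrist -62 218 x 6.0 11.6 y -13.5 13.6
wrist -58 203 x 6.0 11.2 y -13.3 13.5
wrist -54 187 x 6.0 11.4 y -13.5 13.6
wrist -50 178 x 5.9 11.5 y -13.3 13.5
wrist -46 77 x 6.5 11.2 y -11.7 11.3
wrist -42 12 x 10.0 10.5 y -5.8 6.5
wrist -38 14 x 2.3 4.4 y 7.8 10.6
wrist -34 22 x 1.7 5.0 y 7.4 10.9
wrist -30 20 x 1.5 5.1 y 5.4 11.0
wrist -26 31 x 0.0 5.3 y 2.6 11.3
[0.46078284 0.30958289 0.25823707]
```

Emit:
arm_command(
  moves="0 0 -1 0 0 0; 0 0 -1 0 0 0; 0 0.6 -1 0 0 0; 0 0.6 -1 0 0 0; 0 0.6 -1 0 0 0; 0 0.6 -1 0 0 0; 0 0.6 -1 0 0 0; 0 0.6 -1 0 0 0",
  claw=60,
)

```text
clock: 4.55
ee_pos: [0.5243, 0.2927, 0.0854]
ee_rot: [-0.539, -3.095, 0.0]
wrist_force: [-0.2, -0.1, 0.5]
grip_width: 0.0515
finger_force: 0.0
```

Emit:
arm_command(
  moves="0 0 1 0 0 0; 0 0 2 0 0 0; 0 0 3 0 0 0; 0 0 4 0 0 0; 0 0 5 0 0 0; 0 0 5.4 0 0 0; 0 0 5.4 0 0 0; 0 0 5.4 0 0 0",
)

```text
clock: 5.22
ee_pos: [0.5243, 0.2926, 0.0312]
ee_rot: [-0.539, -3.094, 0.001]
wrist_force: [-0.1, -0.2, -0.2]
grip_width: 0.0515
finger_force: 0.0
```

```bash
cat >> h.py <<'E'
def prof(n,zs,x=25,y=25):
    s=bot.sense();R0=Rm(s['ee_rot']); im,d,P,c=cloud(n); T=(P-s['ee_pos'])@R0*1000
    m=(abs(T[...,0])<x)&(abs(T[...,1])<y)&(P[...,2]>.03)
    for z in zs:
        k=m&(abs(P[...,2]-z)<.004); q=T[k]
        if len(q)>2: print(n,round(z,3),len(q),'x',q[:,0].min().round(1),q[:,0].max().round(1),'y',q[:,1].min().round(1),q[:,1].max().round(1))
E
python3 - <<'E'
from h import *
print(bot.sense()['ee_pos'],bot.sense()['wrist_force'])
prof('scene',np.arange(.05,.12,.008),20,15)
prof('wrist',np.arange(.05,.12,.008),20,15)
E
```

```text
[0.52434659 0.29262881 0.0311851 ] [-0.05592534 -0.21124727 -0.23496296]
scene 0.05 11 x -5.8 2.5 y -6.0 6.1
scene 0.058 13 x -6.0 -1.1 y -3.4 5.2
scene 0.066 12 x -5.9 0.8 y -4.9 5.8
scene 0.074 10 x -5.6 0.8 y -4.0 4.1
scene 0.082 11 x -5.1 -0.1 y -2.1 4.9
scene 0.09 10 x -5.0 3.8 y -5.0 4.4
scene 0.098 12 x -6.7 -0.7 y -3.6 4.7
scene 0.106 9 x -6.5 -1.0 y -4.0 3.6
scene 0.114 10 x -4.3 4.1 y -3.5 5.0
wrist 0.05 92 x 0.8 6.4 y -5.8 5.8
wrist 0.058 103 x -0.9 6.3 y -5.5 6.2
wrist 0.066 147 x -1.3 6.0 y -5.2 5.9
wrist 0.074 114 x 0.2 5.4 y -4.5 5.1
wrist 0.082 131 x -0.5 5.6 y -4.8 4.9
wrist 0.09 151 x 0.1 5.8 y -4.7 5.1
wrist 0.098 185 x 0.2 5.6 y -4.7 5.1
wrist 0.106 227 x -0.2 5.8 y -4.7 5.2
wrist 0.114 469 x -4.8 5.5 y -4.5 5.1
```

Centred and upright. Close.

Emit:
arm_command(
  moves="0 0 0 0 0 0; 0 0 0 0 0 0; 0 0 0 0 0 0; 0 0 0 0 0 0; 0 0 0 0 0 0; 0 0 0 0 0 0; 0 0 0 0 0 0; 0 0 0 0 0 0",
  claw=0,
  grip_force=60,
)

```text
clock: 5.98
ee_pos: [0.5249, 0.2929, 0.0321]
ee_rot: [0.538, 3.094, 0.001]
wrist_force: [-1.1, -0.1, 5.5]
grip_width: 0.0084
finger_force: 58.4
```

```bash
python3 - <<'E'
from h import *
c=go([.5243,.2926,.12],161); c=go([.512,.104,.12],161,c)
E
```

```text
[0.5243, 0.2926, 0.12] 161 -> [ 0.04 -0.04 -8.79] [ 0.01  0.01 -0.12]
[0.512, 0.104, 0.12] 161 -> [ -4.98 -18.23   0.  ] [0. 0. 0.]
```

Emit:
arm_command(
  moves="0 0 -1.5 0 0 0; 0 0 -3 0 0 0; 0 0 -4.5 0 0 0; 0 0 -6 0 0 0; 0 0 -6 0 0 0; 0 0 -6 0 0 0; 0 0 -6 0 0 0; 0 0 -6 0 0 0",
)

```text
clock: 6.65
ee_pos: [0.5235, 0.2923, 0.0901]
ee_rot: [-0.538, -3.093, 0.002]
wrist_force: [-0.3, -0.2, -1.4]
grip_width: 0.0084
finger_force: 58.4
```

Emit:
arm_command(
  moves="-0.4 -1.5 0 0 0 0; -1 -4 0 0 0 0; -1.8 -6.8 0 0 0 0; -2.6 -9.6 0 0 0 0; -3.4 -12.4 0 0 0 0; -4.2 -15.2 0 0 0 0; -4.8 -17.4 0 0 0 0; -5 -18.2 0 0 0 0",
)

```text
clock: 7.32
ee_pos: [0.5088, 0.101, 0.0908]
ee_rot: [-0.544, -3.092, 0.003]
wrist_force: [-0.1, 0.6, -0.2]
grip_width: 0.0085
finger_force: 58.5
```

```bash
python3 - <<'E'
from h import *
s=bot.sense();R0=Rm(s['ee_rot']);print(s['ee_pos'],s['ee_rot'],s['wrist_force'],s['grip_width'])
prof('wrist',np.arange(.06,.15,.008),20,12)
prof('scene',np.arange(.06,.15,.008),20,12)
im,d,P,c=cloud('wrist'); save('w3',im)
g=cv2.cvtColor(im,cv2.COLOR_RGB2GRAY)
k=(abs(P[...,2]-.046)<.006)&(g>90)
pl=np.uint8(k)*255; print('plate z',np.median(P[k][:,2]),cv2.minAreaRect(P[k][:,:2].astype(np.float32)))
cn,h=cv2.findContours(pl,cv2.RETR_CCOMP,cv2.CHAIN_APPROX_NONE)
Rc=Rm(c['orientation'])
for i,q in enumerate(cn):
    a=cv2.contourArea(q)
    if h[0][i][3]>=0 and a>20:
        e=q[:,0,:].astype(float); r=np.c_[(e[:,0]-c['cx'])/c['fx'],(e[:,1]-c['cy'])/c['fy'],np.ones(len(e))]@Rc.T
        w=c['xyz']+r*((.046-c['xyz'][2])/r[:,2])[:,None]
        (x,y),rad=cv2.minEnclosingCircle(w[:,:2].astype(np.float32)); mu=w.mean(0)
        t=R0.T@(np.array([x,y,.046])-s['ee_pos'])*100
        print(a,e.mean(0).round(1),'circ',round(x,4),round(y,4),'r',round(rad*1000,1),'mean',mu[:2].round(4),'tool cm',t.round(2))
E
```

```text
[0.50879073 0.10100944 0.09082693] [-5.43906577e-01 -3.09247864e+00  2.80483625e-03] [-0.06044629  0.55937927 -0.24675858] 0.00849834215039477
wrist 0.076 53 x 2.2 6.3 y -5.4 5.4
wrist 0.084 60 x 0.1 6.3 y -6.0 5.9
wrist 0.092 58 x 0.8 6.3 y -4.9 5.7
wrist 0.1 78 x -1.0 6.5 y -6.0 6.1
wrist 0.108 89 x 0.8 6.2 y -5.7 5.8
wrist 0.116 82 x 2.2 6.2 y -5.6 5.0
wrist 0.124 113 x 2.1 6.3 y -4.2 4.2
wrist 0.132 120 x 2.7 11.0 y -10.3 10.4
wrist 0.14 322 x 2.4 11.5 y -12.0 11.9
wrist 0.148 348 x 2.8 11.3 y -12.0 11.9
scene 0.076 11 x -5.0 2.4 y -5.5 5.3
scene 0.084 11 x -5.5 2.4 y -5.4 5.6
scene 0.092 10 x -6.7 1.1 y -2.5 5.3
scene 0.1 11 x -6.6 -0.2 y -3.9 5.3
scene 0.108 11 x -7.6 1.6 y -5.0 5.8
scene 0.116 12 x -8.2 0.6 y -4.8 5.9
scene 0.124 11 x -6.1 2.7 y -4.5 5.0
scene 0.132 14 x -11.4 -1.1 y -8.2 11.0
scene 0.14 22 x -12.5 -0.9 y -9.1 11.9
scene 0.148 23 x -12.2 -1.8 y -9.6 11.7
plate z 0.04640159689582826 ((0.4875524342060089, 0.030870802700519562), (0.20119065046310425, 0.0646151751279831), 70.81888580322266)
82.5 [124.7 243.1] circ 0.4812 -0.0675 r 5.2 mean [ 0.4819 -0.0673] tool cm [ -3.17 -16.77   4.51]
48.0 [142.5 211.9] circ 0.4628 -0.0395 r 3.7 mean [ 0.4628 -0.0395] tool cm [ -0.48 -14.77   4.51]
107.0 [188.6 211. ] circ 0.4749 -0.0037 r 5.4 mean [ 0.4749 -0.0037] tool cm [ -0.4  -10.99   4.5 ]
191.0 [235.1 210.5] circ 0.4874 0.0323 r 7.0 mean [0.4875 0.0322] tool cm [-0.34 -7.18  4.5 ]
287.0 [281.1 209.9] circ 0.4998 0.0678 r 8.5 mean [0.4998 0.0678] tool cm [-0.29 -3.42  4.49]
93.5 [112.2 181.8] circ 0.4325 -0.05 r 5.1 mean [ 0.4324 -0.0498] tool cm [  2.02 -16.79   4.52]
77.0 [350.1 179. ] circ 0.4948 0.1288 r 4.1 mean [0.4947 0.1288] tool cm [2.26 2.14 4.48]
```

View pics/w3.png

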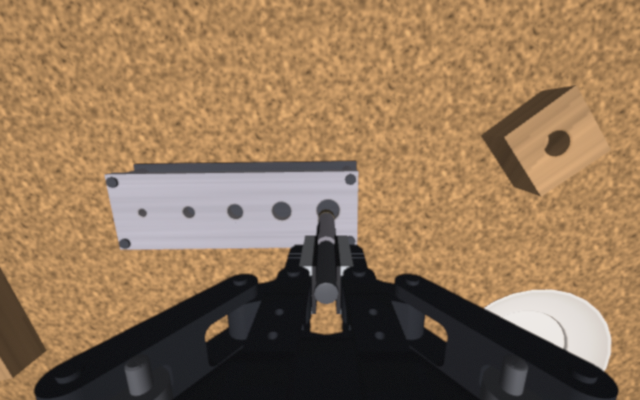

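The wrist view shows the bit held over the plate. Hole1 is under it at (327,210), hole2 at (281,210), hole3 at (235,210) and hole4 at (189,211). The block is now empty. I'll align with hole1 and go in.

Emit:
arm_command(
  moves="-0.13 0.18 0 0 0 -0.15; -0.26 0.37 0 0 0 -0.15; -0.26 0.37 0 0 0 -0.15; -0.26 0.37 0.8 0 0 -0.15; -0.26 0.37 1.6 0 0 -0.15; -0.26 0.37 2 0 0 -0.15; -0.26 0.37 2 0 0 -0.15; -0.26 0.37 2 0 0 -0.15",
)

```text
clock: 8.13
ee_pos: [0.5132, 0.1072, 0.0709]
ee_rot: [-0.514, -3.098, 0.001]
wrist_force: [0.2, -0.4, -0.5]
grip_width: 0.0078
finger_force: 58.5
```

```bash
cat >> h.py <<'E'
def holes(name=None):
    s=bot.sense();R0=Rm(s['ee_rot']);print(s['clock'],s['ee_pos'].round(4),s['wrist_force'].round(1),'yaw',np.degrees(np.arctan2(R0[1,0],R0[0,0])).round(2))
    im,d,P,c=cloud('wrist'); g=cv2.cvtColor(im,cv2.COLOR_RGB2GRAY)
    if name: save(name,im)
    T=(P-s['ee_pos'])@R0*1000
    z0=max(.052,s['ee_pos'][2]-.015)
    for z in np.arange(z0,s['ee_pos'][2]+.032,.01):
        q=T[(abs(T[...,0])<15)&(abs(T[...,1])<10)&(abs(P[...,2]-z)<.005)]
        if len(q)>5: print('bit z%.3f xfront %.1f y %.1f..%.1f'%(z,np.percentile(q[:,0],95),q[:,1].min(),q[:,1].max()))
    k=(abs(P[...,2]-.046)<.006)&(g>90)
    cn,h=cv2.findContours(np.uint8(k)*255,cv2.RETR_CCOMP,cv2.CHAIN_APPROX_NONE); Rc=Rm(c['orientation'])
    for i,q in enumerate(cn):
        a=cv2.contourArea(q)
        if h[0][i][3]>=0 and a>20:
            e=q[:,0,:].astype(float); r=np.c_[(e[:,0]-c['cx'])/c['fx'],(e[:,1]-c['cy'])/c['fy'],np.ones(len(e))]@Rc.T
            w=c['xyz']+r*((.046-c['xyz'][2])/r[:,2])[:,None]
            (x,y),rad=cv2.minEnclosingCircle(w[:,:2].astype(np.float32))
            t=R0.T@(np.array([x,y,.046])-s['ee_pos'])*1000
            print('hole',e.mean(0).round(),'r %.1f'%(rad*1000),(round(x,4),round(y,4)),'tool mm',t[:2].round(1))
E
python3 -c "
from h import *
holes()"
```

```text
8.1333 [0.5132 0.1072 0.0709] [ 0.2 -0.4 -0.5] yaw 161.17
bit z0.056 xfront 6.2 y -6.0..5.9
bit z0.066 xfront 6.1 y -5.3..5.6
bit z0.076 xfront 6.1 y -6.1..6.1
bit z0.086 xfront 6.0 y -6.0..6.0
bit z0.096 xfront 6.1 y -5.6..5.0
hole [ 98. 247.] r 5.4 (0.4816, -0.0678) tool mm [ -26.7 -175.8]
hole [118. 213.] r 3.4 (0.4629, -0.0403) tool mm [-1.000e-01 -1.558e+02]
hole [169. 214.] r 5.3 (0.475, -0.0037) tool mm [   0.3 -117.2]
hole [220. 214.] r 6.8 (0.4876, 0.0322) tool mm [ -0.1 -79.2]
hole [270. 214.] r 8.6 (0.5, 0.0676) tool mm [ -0.4 -41.7]
hole [346. 182.] r 4.1 (0.4948, 0.1283) tool mm [24.2 14.1]
hole [ 84. 180.] r 5.3 (0.4333, -0.0506) tool mm [  24.6 -175.1]
```

Emit:
arm_command(
  moves="0 -0.2 0 0 0 0; 0 -0.37 0 0 0 0; 0 -0.37 0 0 0 0; 0 -0.37 0.6 0 0 0; 0 -0.37 1.2 0 0 0; 0 -0.37 2 0 0 0; 0 -0.37 2.8 0 0 0; 0 -0.37 2.8 0 0 0",
)

```text
clock: 8.85
ee_pos: [0.511, 0.1035, 0.0414]
ee_rot: [-0.514, -3.096, 0.001]
wrist_force: [-0.6, -0.2, -0.4]
grip_width: 0.0087
finger_force: 58.5
```

```bash
python3 -c "
from h import *
holes()
prof('scene',[.04,.05,.06,.07,.08],20,20)"
```

```text
8.85 [0.511  0.1035 0.0414] [-0.6 -0.2 -0.4] yaw 161.16
bit z0.052 xfront 13.7 y -9.3..9.9
bit z0.062 xfront 6.0 y -5.8..5.8
bit z0.072 xfront 6.0 y -4.8..4.3
hole [ 71. 267.] r 5.6 (0.4819, -0.0679) tool mm [ -27.8 -171.7]
hole [ 93. 228.] r 3.8 (0.4625, -0.0396) tool mm [  -0.3 -151.1]
hole [152. 229.] r 5.2 (0.4757, -0.004) tool mm [  -1.3 -113.2]
hole [210. 229.] r 7.0 (0.4874, 0.032) tool mm [ -0.8 -75.4]
hole [268. 229.] r 8.5 (0.4999, 0.0681) tool mm [ -1.  -37.2]
hole [355. 192.] r 4.0 (0.4952, 0.1275) tool mm [22.7 17.6]
hole [ 53. 190.] r 5.5 (0.4323, -0.0507) tool mm [  24.7 -171.4]
scene 0.04 10 x -14.1 11.0 y -9.1 18.6
scene 0.05 71 x -19.9 19.8 y -19.0 19.8
scene 0.06 10 x -5.3 -1.1 y -2.3 5.9
scene 0.07 9 x -5.4 -0.6 y -3.0 4.9
scene 0.08 7 x -4.7 -1.2 y -4.6 2.1
```

Emit:
arm_command(
  moves="0 0 -1 0 0 0; 0 0 -2.2 0 0 0; 0 0 -3.4 0 0 0; 0 0 -4.6 0 0 0; -0.05 -1.2 -5 0 0 0; -0.1 -2.4 -5 0 0 0; -0.1 -3.7 -5 0 0 0; -0.1 -3.7 -5 0 0 0",
)

```text
clock: 9.62
ee_pos: [0.4999, 0.0657, 0.0931]
ee_rot: [-0.518, -3.097, 0.002]
wrist_force: [0.6, -0.1, -0.4]
grip_width: 0.0084
finger_force: 58.6
```

```bash
python3 -c "
from h import *
holes()
im,d,P,c=cloud('wrist');s=bot.sense();T=(P-s['ee_pos'])@Rm(s['ee_rot'])*1000
for z in np.arange(.05,.135,.004):
    k=(abs(T[...,0])<12)&(abs(T[...,1])<7)&(abs(P[...,2]-z)<.002)
    if k.sum()>3: print(z.round(3),k.sum(),im[k].mean().round(),np.ptp(T[k][:,1]).round(1),T[k][:,0].max().round(1))
"
```

```text
9.6167 [0.4999 0.0657 0.0931] [ 0.6 -0.1 -0.4] yaw 161.0
bit z0.078 xfront 6.2 y -6.0..5.9
bit z0.088 xfront 6.2 y -5.3..5.6
bit z0.098 xfront 6.1 y -6.1..6.1
bit z0.108 xfront 6.1 y -5.9..6.0
bit z0.118 xfront 6.0 y -5.6..5.0
hole [395. 236.] r 4.0 (0.545, 0.1098) tool mm [-28.3  56.4]
hole [170. 236.] r 4.7 (0.4818, -0.0671) tool mm [ -26.2 -131.4]
hole [190. 204.] r 3.9 (0.4625, -0.0395) tool mm [   1.  -111.6]
hole [236. 204.] r 5.0 (0.4755, -0.0046) tool mm [  0.2 -74.3]
hole [282. 204.] r 7.4 (0.4871, 0.0317) tool mm [  1.  -36.3]
hole [374. 205.] r 10.3 (0.512, 0.1032) tool mm [ 0.7 39.5]
hole [399. 175.] r 4.3 (0.4948, 0.1292) tool mm [25.4 58.4]
hole [162. 174.] r 4.7 (0.4324, -0.0495) tool mm [  26.3 -130.8]
0.074 12 80.0 10.8 6.2
0.078 25 59.0 10.6 6.7
0.082 33 75.0 11.9 6.3
0.086 28 76.0 10.3 6.2
0.09 30 75.0 10.7 6.3
0.094 29 73.0 10.5 6.5
0.098 37 74.0 11.0 6.2
0.102 38 77.0 12.1 6.6
0.106 43 68.0 11.8 6.4
0.11 41 69.0 11.5 6.4
0.114 42 65.0 10.7 6.2
0.118 47 64.0 9.8 6.5
0.122 40 66.0 8.5 6.3
0.126 69 113.0 8.3 6.4
0.13 46 102.0 8.2 5.6
0.134 45 36.0 8.4 10.3
```

Emit:
arm_command(
  moves="0.06 0.16 0 0 0 0; 0.06 0.16 0 0 0 0; 0.06 0.16 1 0 0 0; 0.06 0.16 1.8 0 0 0; 0.06 0.16 2 0 0 0; 0.06 0.16 2 0 0 0; 0.06 0.16 2 0 0 0; 0.06 0.16 2 0 0 0",
)

```text
clock: 10.38
ee_pos: [0.5017, 0.0701, 0.0736]
ee_rot: [-0.514, -3.099, -0.0]
wrist_force: [0.8, -0.7, 0.4]
grip_width: 0.0086
finger_force: 58.6
```

```bash
python3 -c "
from h import *
holes()"
```

```text
10.3833 [0.5017 0.0701 0.0736] [ 0.8 -0.7  0.4] yaw 161.17
bit z0.059 xfront 6.2 y -6.0..5.3
bit z0.069 xfront 6.1 y -5.2..5.8
bit z0.079 xfront 6.1 y -6.1..6.1
bit z0.089 xfront 6.0 y -5.9..5.9
bit z0.099 xfront 6.0 y -5.6..5.0
hole [394. 246.] r 4.7 (0.5445, 0.1118) tool mm [-27.1  53.3]
hole [151. 244.] r 4.9 (0.4822, -0.0669) tool mm [ -25.8 -136. ]
hole [172. 211.] r 3.7 (0.4628, -0.0394) tool mm [   1.5 -116.2]
hole [222. 211.] r 5.3 (0.475, -0.0037) tool mm [  1.4 -78.5]
hole [272. 211.] r 7.0 (0.4874, 0.0315) tool mm [  1.  -41.2]
hole [372. 212.] r 10.1 (0.5122, 0.1031) tool mm [ 0.6 34.6]
hole [399. 179.] r 4.5 (0.4952, 0.1291) tool mm [25.1 53.7]
hole [140. 178.] r 4.8 (0.4328, -0.0502) tool mm [  26.3 -136.1]
```

Emit:
arm_command(
  moves="0.08 -0.2 0 0 0 0; 0.08 -0.32 0 0 0 0; 0.08 -0.32 0 0 0 0; 0.08 -0.32 0.6 0 0 0; 0.08 -0.32 1.2 0 0 0; 0.08 -0.32 2.2 0 0 0; 0.08 -0.32 3.1 0 0 0; 0.08 -0.32 3.1 0 0 0",
)

```text
clock: 11.1
ee_pos: [0.4982, 0.0673, 0.0402]
ee_rot: [-0.514, -3.096, 0.001]
wrist_force: [-0.2, 0.5, -1.5]
grip_width: 0.0085
finger_force: 58.4
```

```bash
python3 -c "
from h import *
holes()"
```

```text
11.1 [0.4982 0.0673 0.0402] [-0.2  0.5 -1.5] yaw 161.16
bit z0.052 xfront 14.0 y -9.9..10.0
bit z0.062 xfront 5.9 y -5.7..5.7
bit z0.072 xfront 6.0 y -4.2..4.3
hole [128. 268.] r 5.3 (0.4821, -0.0675) tool mm [ -28.3 -132.8]
hole [151. 230.] r 3.9 (0.4627, -0.0394) tool mm [  -0.9 -112.4]
hole [210. 230.] r 5.3 (0.4755, -0.0039) tool mm [ -1.5 -74.7]
hole [268. 230.] r 7.0 (0.4875, 0.032) tool mm [ -1.3 -36.9]
hole [385. 230.] r 10.1 (0.5122, 0.103) tool mm [-1.7 38.3]
hole [418. 193.] r 4.2 (0.4953, 0.128) tool mm [22.4 56.5]
hole [114. 192.] r 5.2 (0.4321, -0.0501) tool mm [  24.6 -132.5]
```

Through hole2. Lift and go on to hole3 with time to settle.

Emit:
arm_command(
  moves="0 0 -1 0 0 0; 0 0 -2.2 0 0 0; 0 0 -3.4 0 0 0; -0.1 -0.8 -3.6 0 0 0; -0.1 -1.8 -3.6 0 0 0; -0.1 -2.8 -3.6 0 0 0; -0.1 -3.4 -3.6 0 0 0; -0.1 -3.7 -3.6 0 0 0",
)

```text
clock: 11.82
ee_pos: [0.4876, 0.0306, 0.0781]
ee_rot: [-0.517, -3.097, 0.001]
wrist_force: [-0.3, 0.0, -1.3]
grip_width: 0.0083
finger_force: 58.5
```

Emit:
arm_command(
  moves="0 0 0 0 0 0; 0 0 0 0 0 0; 0 0 0 0 0 0; 0 0 0 0 0 0; 0 0 0 0 0 0; 0 0 0 0 0 0; 0 0 0 0 0 0; 0 0 0 0 0 0",
)

```text
clock: 12.48
ee_pos: [0.4888, 0.0321, 0.0786]
ee_rot: [-0.514, -3.099, -0.0]
wrist_force: [0.8, 0.2, -0.5]
grip_width: 0.0085
finger_force: 58.5
```

```bash
python3 -c "
from h import *
holes()"
```

```text
12.4833 [0.4888 0.0321 0.0786] [ 0.8  0.2 -0.5] yaw 161.17
bit z0.064 xfront 6.2 y -5.5..5.3
bit z0.074 xfront 6.0 y -6.0..5.8
bit z0.084 xfront 6.0 y -6.1..6.1
bit z0.094 xfront 5.9 y -5.9..5.9
bit z0.104 xfront 6.0 y -5.7..5.0
hole [444. 243.] r 4.7 (0.5444, 0.1122) tool mm [-26.8  93.7]
hole [205. 242.] r 4.9 (0.4819, -0.0669) tool mm [-25.4 -95.9]
hole [226. 209.] r 3.6 (0.4627, -0.0397) tool mm [  1.5 -76.3]
hole [275. 209.] r 5.3 (0.4749, -0.004) tool mm [  1.5 -38.6]
hole [374. 209.] r 8.5 (0.4997, 0.0673) tool mm [ 1.  36.9]
hole [422. 210.] r 10.0 (0.5122, 0.103) tool mm [ 0.7 74.7]
hole [452. 178.] r 4.2 (0.4955, 0.1279) tool mm [24.5 92.8]
hole [198. 176.] r 4.6 (0.4326, -0.0495) tool mm [ 26.9 -95.4]
```

Emit:
arm_command(
  moves="0.12 -0.08 0 0 0 0; 0.12 -0.08 0.3 0 0 0; 0.12 -0.08 0.6 0 0 0; 0.12 -0.08 0.9 0 0 0; 0.12 -0.08 0.9 0 0 0; 0.12 -0.08 0.9 0 0 0; 0.12 -0.08 0.9 0 0 0; 0.12 -0.08 0.9 0 0 0",
)

```text
clock: 13.2
ee_pos: [0.4875, 0.0315, 0.0696]
ee_rot: [0.514, 3.099, 0.0]
wrist_force: [0.1, -0.7, -0.8]
grip_width: 0.009
finger_force: 58.5
```

```bash
python3 -c "
from h import *
holes()"
```

```text
13.2 [0.4875 0.0315 0.0696] [ 0.1 -0.7 -0.8] yaw 161.16
bit z0.055 xfront 6.1 y -6.0..5.9
bit z0.065 xfront 6.1 y -5.2..5.7
bit z0.075 xfront 6.0 y -6.1..6.0
bit z0.085 xfront 6.0 y -6.0..6.0
bit z0.095 xfront 6.1 y -5.6..5.0
hole [449. 249.] r 4.7 (0.5448, 0.112) tool mm [-28.2  94.7]
hole [224. 214.] r 3.8 (0.4628, -0.0397) tool mm [  0.3 -75.4]
hole [275. 214.] r 5.3 (0.475, -0.0042) tool mm [  0.3 -37.9]
hole [377. 214.] r 8.6 (0.4997, 0.0672) tool mm [-0.  37.7]
hole [427. 215.] r 10.2 (0.5121, 0.1028) tool mm [-0.3 75.4]
hole [458. 182.] r 4.6 (0.495, 0.1289) tool mm [24.4 94.6]
hole [194. 180.] r 4.5 (0.4331, -0.0499) tool mm [ 25.2 -94.6]
```

Emit:
arm_command(
  moves="0 0 0.1 0 0 0; 0 0 0.2 0 0 0; 0 0 0.3 0 0 0; 0 0 0.4 0 0 0; 0 0 0.5 0 0 0; 0 0 0.6 0 0 0; 0 0 0.7 0 0 0; 0 0 0.7 0 0 0",
)

```text
clock: 13.92
ee_pos: [0.4873, 0.0316, 0.0623]
ee_rot: [-0.514, -3.099, 0.0]
wrist_force: [0.5, -0.1, -0.6]
grip_width: 0.0082
finger_force: 58.5
```

Emit:
arm_command(
  moves="0 0 0.2 0 0 0; 0 0 0.5 0 0 0; 0 0 0.8 0 0 0; 0 0 1.1 0 0 0; 0 0 1.4 0 0 0; 0 0 1.7 0 0 0; 0 0 2 0 0 0; 0 0 2 0 0 0",
)

```text
clock: 14.58
ee_pos: [0.4873, 0.0315, 0.042]
ee_rot: [-0.514, -3.099, 0.0]
wrist_force: [0.6, 0.2, -1.6]
grip_width: 0.0086
finger_force: 58.5
```

```bash
python3 -c "
from h import *
holes()"
```

```text
14.5833 [0.4873 0.0315 0.042 ] [ 0.6  0.2 -1.6] yaw 161.15
bit z0.052 xfront 13.5 y -9.9..9.8
bit z0.062 xfront 5.9 y -5.7..5.7
bit z0.072 xfront 6.0 y -4.9..4.3
hole [466. 267.] r 5.1 (0.5446, 0.1122) tool mm [-28.2  94.9]
hole [185. 265.] r 5.0 (0.4822, -0.067) tool mm [-27.  -94.9]
hole [210. 227.] r 3.9 (0.4624, -0.0397) tool mm [  0.5 -75.4]
hole [268. 227.] r 5.3 (0.475, -0.0049) tool mm [ -0.2 -38.4]
hole [384. 227.] r 8.5 (0.4999, 0.0672) tool mm [-0.5 37.8]
hole [442. 228.] r 10.0 (0.5123, 0.1029) tool mm [-0.6 75.6]
hole [477. 191.] r 4.9 (0.4951, 0.1294) tool mm [24.2 95.2]
hole [175. 189.] r 4.0 (0.4319, -0.0517) tool mm [ 25.5 -96.7]
```

Emit:
arm_command(
  moves="0 0 -0.6 0 0 0; 0 0 -1.4 0 0 0; 0 0 -2.2 0 0 0; 0 0 -3 0 0 0; 0 0 -3.5 0 0 0; 0 -0.8 -3.5 0 0 0; 0 -1.8 -3.5 0 0 0; 0 -2.8 -3.5 0 0 0",
)

```text
clock: 15.3
ee_pos: [0.4776, 0.0042, 0.0774]
ee_rot: [-0.514, -3.099, 0.001]
wrist_force: [0.3, -0.2, -1.4]
grip_width: 0.0083
finger_force: 58.5
```

Emit:
arm_command(
  moves="0 -0.6 0 0 0 0; 0.03 -1 0 0 0 0; 0.03 -1 0 0 0 0; 0.03 -1 0 0 0 0; 0.03 -1 0 0 0 0; 0.03 -1 0 0 0 0; 0.03 -1 0.2 0 0 0; 0.03 -1 0.2 0 0 0",
)

```text
clock: 15.97
ee_pos: [0.4747, -0.004, 0.0752]
ee_rot: [-0.513, -3.099, -0.0]
wrist_force: [-0.4, -0.6, -0.1]
grip_width: 0.0082
finger_force: 58.5
```

```bash
python3 -c "
from h import *
holes()"
```

```text
15.9667 [ 0.4747 -0.004   0.0752] [-0.4 -0.6 -0.1] yaw 161.19
bit z0.060 xfront 6.2 y -6.0..5.9
bit z0.070 xfront 6.1 y -5.2..5.7
bit z0.080 xfront 6.0 y -6.1..6.1
bit z0.090 xfront 6.0 y -6.0..5.9
bit z0.100 xfront 6.1 y -5.6..5.0
hole [495. 247.] r 5.0 (0.5447, 0.1123) tool mm [-28.7 132.7]
hole [254. 245.] r 4.6 (0.482, -0.0663) tool mm [-27.  -56.6]
hole [276. 212.] r 3.8 (0.4624, -0.0409) tool mm [ -0.3 -38.9]
hole [425. 213.] r 8.5 (0.4997, 0.0671) tool mm [-0.8 75.4]
hole [375. 212.] r 7.4 (0.4869, 0.0317) tool mm [-0.  37.7]
hole [474. 213.] r 10.1 (0.5122, 0.1029) tool mm [ -1.  113.3]
hole [506. 181.] r 4.9 (0.4952, 0.1294) tool mm [ 23.6 132.9]
hole [250. 180.] r 4.4 (0.4327, -0.0491) tool mm [ 25.2 -56.2]
```

Emit:
arm_command(
  moves="0 0 0.15 0 0 0; 0 0 0.3 0 0 0; 0 0 0.45 0 0 0; 0 0 0.6 0 0 0; 0 0 0.7 0 0 0; 0 0 0.7 0 0 0; 0 0 0.7 0 0 0; 0 0 0.7 0 0 0",
)

```text
clock: 16.68
ee_pos: [0.4748, -0.0043, 0.0686]
ee_rot: [0.514, 3.099, 0.0]
wrist_force: [-0.2, -0.5, -0.5]
grip_width: 0.0086
finger_force: 58.5
```

Emit:
arm_command(
  moves="0 0 0.03 0 0 0; 0 0 0.06 0 0 0; 0 0 0.09 0 0 0; 0 0 0.12 0 0 0; 0 0 0.15 0 0 0; 0 0 0.15 0 0 0; 0 0 0.15 0 0 0; 0 0 0.15 0 0 0",
)

```text
clock: 17.35
ee_pos: [0.4748, -0.0043, 0.0671]
ee_rot: [0.514, 3.099, -0.0]
wrist_force: [-0.9, 0.8, -0.9]
grip_width: 0.008
finger_force: 58.5
```

Emit:
arm_command(
  moves="0 0 0.02 0 0 0; 0 0 0.04 0 0 0; 0 0 0.06 0 0 0; 0 0 0.08 0 0 0; 0 0 0.1 0 0 0; 0 0 0.1 0 0 0; 0 0 0.1 0 0 0; 0 0 0.1 0 0 0",
)

```text
clock: 18.02
ee_pos: [0.4748, -0.0043, 0.0661]
ee_rot: [0.514, 3.099, 0.0]
wrist_force: [-0.0, 0.7, -0.9]
grip_width: 0.0084
finger_force: 58.5
```

Emit:
arm_command(
  moves="0 0 0.02 0 0 0; 0 0 0.04 0 0 0; 0 0 0.06 0 0 0; 0 0 0.08 0 0 0; 0 0 0.08 0 0 0; 0 0 0.08 0 0 0; 0 0 0.08 0 0 0; 0 0 0.08 0 0 0",
)

```text
clock: 18.68
ee_pos: [0.4751, -0.0044, 0.0655]
ee_rot: [0.514, 3.099, -0.0]
wrist_force: [-0.6, -0.1, 4.6]
grip_width: 0.0083
finger_force: 58.8
```

Refused by hole4 with a reaction of about 5 N at the right height. Now back to hole3.

Emit:
arm_command(
  moves="0 0 -0.4 0 0 0; 0 0 -1 0 0 0; 0 0.8 -1 0 0 0; 0 1.8 -1 0 0 0; 0 2.8 -1 0 0 0; -0.02 3.5 -1 0 0 0; -0.02 3.8 -1 0 0 0; -0.02 3.8 -1 0 0 0",
)

```text
clock: 19.35
ee_pos: [0.4874, 0.0326, 0.0751]
ee_rot: [-0.511, -3.099, -0.0]
wrist_force: [-0.4, 0.4, -1.1]
grip_width: 0.0084
finger_force: 58.7
```

Emit:
arm_command(
  moves="0 0 0 0 0 0; 0 0 0 0 0 0; 0 0 0 0 0 0; 0 0 0 0 0 0; 0 0 0.3 0 0 0; 0 0 0.5 0 0 0; 0 0 0.5 0 0 0; 0 0 0.5 0 0 0",
)

```text
clock: 20.02
ee_pos: [0.487, 0.0315, 0.07]
ee_rot: [-0.514, -3.099, 0.0]
wrist_force: [0.2, 0.1, -1.0]
grip_width: 0.0087
finger_force: 58.7
```

```bash
python3 -c "
from h import *
holes()"
```

```text
20.0167 [0.487  0.0315 0.07  ] [ 0.2  0.1 -1. ] yaw 161.15
bit z0.055 xfront 6.1 y -6.0..5.9
bit z0.065 xfront 6.0 y -5.2..5.7
bit z0.075 xfront 6.0 y -6.1..6.1
bit z0.085 xfront 6.0 y -5.9..6.0
bit z0.095 xfront 6.2 y -5.6..5.0
hole [449. 249.] r 4.9 (0.5443, 0.1125) tool mm [-28.   95.2]
hole [203. 248.] r 4.9 (0.4822, -0.0668) tool mm [-27.2 -94.5]
hole [224. 214.] r 2.8 (0.4622, -0.0418) tool mm [ -0.2 -77.4]
hole [275. 214.] r 5.4 (0.4749, -0.0045) tool mm [ -0.2 -38. ]
hole [377. 215.] r 8.7 (0.4998, 0.0671) tool mm [-0.6 37.9]
hole [428. 215.] r 10.3 (0.512, 0.1031) tool mm [-0.5 75.8]
hole [458. 182.] r 2.3 (0.4936, 0.126) tool mm [24.3 91.5]
hole [195. 181.] r 4.5 (0.4328, -0.0495) tool mm [ 25.1 -94.1]
```

Emit:
arm_command(
  moves="-0.04 0 0 0 0 0; -0.04 0 0.1 0 0 0; -0.04 0 0.2 0 0 0; -0.04 0 0.3 0 0 0; -0.04 0 0.4 0 0 0; -0.04 0 0.5 0 0 0; -0.04 0 0.6 0 0 0; -0.04 0 0.7 0 0 0",
)

```text
clock: 20.73
ee_pos: [0.4877, 0.0314, 0.0632]
ee_rot: [-0.514, -3.099, 0.0]
wrist_force: [0.7, 0.1, -0.6]
grip_width: 0.0084
finger_force: 58.7
```

Emit:
arm_command(
  moves="0 0 0.4 0 0 0; 0 0 0.9 0 0 0; 0 0 1.5 0 0 0; 0 0 2.1 0 0 0; 0 0 2.7 0 0 0; 0 0 3.1 0 0 0; 0 0 3.3 0 0 0; 0 0 3.3 0 0 0",
)

```text
clock: 21.4
ee_pos: [0.4874, 0.0315, 0.0297]
ee_rot: [-0.514, -3.098, 0.0]
wrist_force: [0.9, -0.4, -0.5]
grip_width: 0.0083
finger_force: 58.7
```

Emit:
arm_command(
  moves="0 0 0.04 0 0 0; 0 0 0.08 0 0 0; 0 0 0.12 0 0 0; 0 0 0.16 0 0 0; 0 0 0.2 0 0 0; 0 0 0.24 0 0 0; 0 0 0.24 0 0 0; 0 0 0.24 0 0 0",
)

```text
clock: 22.07
ee_pos: [0.4877, 0.0314, 0.0279]
ee_rot: [0.514, 3.099, -0.0]
wrist_force: [-0.1, 0.0, -0.5]
grip_width: 0.008
finger_force: 58.7
```

Emit:
arm_command(
  moves="0 0 0.03 0 0 0; 0 0 0.06 0 0 0; 0 0 0.09 0 0 0; 0 0 0.12 0 0 0; 0 0 0.15 0 0 0; 0 0 0.15 0 0 0; 0 0 0.15 0 0 0; 0 0 0.15 0 0 0",
)

```text
clock: 22.73
ee_pos: [0.4877, 0.0314, 0.0264]
ee_rot: [-0.514, -3.099, -0.0]
wrist_force: [0.6, 0.7, 0.3]
grip_width: 0.0082
finger_force: 58.7
```

Emit:
arm_command(
  moves="0 0 0.02 0 0 0; 0 0 0.04 0 0 0; 0 0 0.06 0 0 0; 0 0 0.08 0 0 0; 0 0 0.08 0 0 0; 0 0 0.08 0 0 0; 0 0 0.08 0 0 0; 0 0 0.08 0 0 0",
)

```text
clock: 23.4
ee_pos: [0.4879, 0.0314, 0.026]
ee_rot: [0.514, 3.099, -0.0]
wrist_force: [-1.6, 0.7, 5.5]
grip_width: 0.0085
finger_force: 59.0
```

Rim is on the base, so release and retreat.

Emit:
arm_command(
  moves="0 0 0 0 0 0; 0 0 0 0 0 0; 0 0 0 0 0 0; 0 0 0 0 0 0; 0 0 0 0 0 0; 0 0 0 0 0 0; 0 0 0 0 0 0; 0 0 0 0 0 0",
  claw=60,
)

```text
clock: 24.07
ee_pos: [0.4877, 0.0314, 0.0256]
ee_rot: [-0.514, -3.099, 0.0]
wrist_force: [-0.3, -0.6, -0.1]
grip_width: 0.0513
finger_force: 0.0
```

Emit:
arm_command(
  moves="0 0 -1 0 0 0; 0 0 -2.5 0 0 0; 0 0 -4 0 0 0; 0 0 -6 0 0 0; 0 0 -8 0 0 0; 0 0 -10 0 0 0; 0 0 -11 0 0 0; 0 0 -11 0 0 0",
)

```text
clock: 24.73
ee_pos: [0.4896, 0.0313, 0.1383]
ee_rot: [0.513, 3.094, 0.001]
wrist_force: [0.7, 0.2, -0.3]
grip_width: 0.0515
finger_force: 0.0
```

```bash
python3 - <<'E'
from h import *
s=bot.sense();print(s['clock'],s['ee_pos'],s['wrist_force'],s['finger_force'])
im,d,P,c=cloud('wrist');save('w9',im)
m=(abs(P[...,0]-.4875)<.02)&(abs(P[...,1]-.032)<.02)
for z in np.arange(.052,.12,.008):
    q=P[m&(abs(P[...,2]-z)<.004)]
    if len(q)>3: print(z.round(3),q.mean(0).round(4),q[:,2].max().round(4))
E
```

```text
24.7333 [0.48964013 0.03130484 0.13831772] [ 0.65502088  0.19672489 -0.31477274] 0.0
0.052 [0.484  0.0322 0.0511] 0.0559
0.06 [0.4843 0.0324 0.0597] 0.062
0.068 [0.4839 0.0326 0.0678] 0.0717
0.076 [0.484  0.0329 0.0757] 0.0793
0.084 [0.484  0.0326 0.0838] 0.088
0.092 [0.484  0.0323 0.0922] 0.0955
0.1 [0.4842 0.0331 0.0996] 0.1035
0.108 [0.4872 0.0315 0.1062] 0.1082
```

View pics/w9.png

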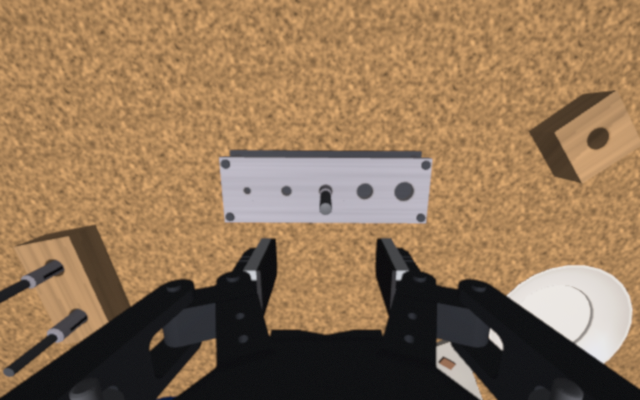

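The bit stands upright in hole3 at (325,195), top at z≈0.106, released. The other two bits are still in the rack at left, and the gripper is clear.

```bash
python3 -c "
from plant import bot
print(bot.close_job())"
```

```text
the job is handed in; nothing more can be done
None
```

The bit gauged as 12 mm: it passed the 19.2, 16.2 and 13.2 mm holes, was refused lightly (about 5 N) by the 10.2 mm hole, and now stands released and upright in the 13.2 mm hole; the job is handed in, verdict not shown.

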